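Lever up a sample box lid and hold it at 45 degrees

TASK

Pick up the black-handled lid lifter, push its thin steel blade into the notch at the front of the dark grey sample box, lever the spring-closed blue lid up with it and hold the lid open at 45 degrees so that the vials inside can be checked. Finish while holding: the gripper still grips the lifter clear of the bench and the lid rests still on the lifter, since it would fall shut by itself. Only the lifter may touch the lid, not the gripper or arm, and the other glassware and cups must stay where they stand.

Things in the scene. Friction and masses are not known exactly. Their poses are not given: they have to be found in the camera images.
- sample_box: dark grey box fixed to the bench, 110 (x) x 150 (y) x 56 mm high without its lid, walls 5 mm. Origin: centre of the underside; its -x side is the front with the notch, +x side has the hinge. Inside, a black rack with six vials (tops 53 mm above the bench) fills the rear part: nothing stands above 20 mm within 50 mm behind the front face.
- notch (a point): centre of the opening of the notch, on the box's outer front face, 49 mm above the bench. The notch is cut right through the front wall: 50 mm wide (box y), 14 mm high (from 42 to 56 mm above the bench); its upper side is the underside of the closed lid. A blade goes in level, along the box's +x.
- lid_hinge (a point): middle of the hinge line of the lid, at the rear top edge of the box, 56 mm above the bench, in the plane of the lid's underside; the hinge runs along the box's y.
- lid_lip (a point): middle of the lower front edge of the lid, 112 mm from the hinge line; moves with the lid. The blue lid is a flat plate 112 x 152 x 6 mm that overhangs the front wall by 2 mm.
- lid (a joint): opening angle of the lid in rad: 0 shut, growing as the front edge rises; 45 degrees is 0.785; stop at 1.4. It weighs about 150 g and a weak spring also pulls it shut (about 0.1 N m closing torque in all): it falls shut from any angle when let go.
- lifter: loose lid lifter, 172 mm long, about 90 g, lying on the bench, blade level. Its x axis runs from the handle to the blade tip, z up. Origin: on the underside at the front end of the handle. Black handle 14 wide x 18 high x 95 mm long (x from -95 to 0); flat steel blade 18 wide x 3 mm thick, x from 7 to 77 mm after a 7 mm steel collar (16 wide x 12 high), at mid height of the handle (centre 9 mm above its underside).
- lifter_grip (a point): point on the handle's centre line, 40 mm behind its front end, 9 mm above its underside: a good place to grip across the 14 mm width.
- lifter_tip (a point): middle of the blade's tip end, at mid thickness, 117 mm ahead of lifter_grip.
- beaker_100: bystander: clear beaker, 59 mm across, 82 mm high, right of the box; origin at the centre of its underside.
- beaker_50: bystander: clear beaker, 56 mm across, 76 mm high, left of the box; origin at the centre of its underside.
- tube_clear: bystander: upright clear tube with a blue cap, 36 mm across, 118 mm high, behind the box; origin at the centre of its underside.
- sample_cup_red: bystander: small cup with a red lid, 35 x 43 x 24 mm, behind left of the box; origin at the centre of its underside.
Not all that is in view belongs to the job. Leave any yellow look-alike of the lifter alone.

How it is judged:
By the outcome, as a careful person would: the job done as asked, in the order asked, and still so for the second after the job is handed in, while the arm keeps its last pose, push and grip.
It also fails if it takes over 40 s, if anything falls off the work surface, if the arm or the gripper's body presses on something with over 40 N, if the wrist force passes 120 N, or if a joint passes its speed limit or range.

ROBOT

A 6-joint arm with a two-finger parallel gripper is mounted at the origin on a cart in front of the work surface, level with it; the furniture and walls round the work are solid. World frame = base frame: x ahead of the robot, y to its left, z up, the work surface at z = 0. Lengths are in m, angles in rad, forces in N, time in s.
With the tool pointing down it reaches from about 0.325 to 0.9 m from the base axis. Payload 3.5 kg.
Tool frame: the origin (TCP) lies at the centre of the arm's flange, where the gripper is bolted on; the fingertips stand 173 mm ahead of it and the grasp point (between the pads) lies env.hold_point_z ahead of it (env.hold_point_z is the distance from the TCP to the grasp point, in m); z points along the fingers, y is the direction in which the jaws open and shut (so a half turn about z gives the same grasp; the last joint's range is limited). The gripper opens to 85 mm and grips with 20 to 120 N. Pads are 22 mm wide; open, the fingers measure 114 mm over their backs; the gripper's body (76 mm by 85 mm) begins 54 mm behind the grasp point. The pads swing forward as they close: fully open they stand 13 mm farther back than shut.
Start: joints at [-1.212, 0.276, -0.026, 1.268, 0, 1.467], TCP at [0.278, -0.56, 0.405] pointing down, gripper open.
Joint ranges: [-3.12, 3.12], [-0.85, 1.88], [-1.08, 1.24], [-1.95, 2.15], [-1.57, 1.53], [-3.14, 3.14]. Speed limits (rad/s): [2.57, 2.57, 3.14, 3.14, 3.14, 3.14].

INTERFACE

Orientations are given as a 3x3 rotation matrix whose columns are the frame's x, y, z axes.
In Python, from rig import env gives the robot as it stands. The module is installed in compiled form; this text tells all that it offers.
- The arm moves only by the tool apply_moves, never from a script. Its argument "moves" is a list that holds one entry, the list of rows, each a list of 5 numbers: the shift along the tool's x, y, z in m, then the turn about the tool's z in degrees, then the finger opening in m, from 0 to 0.0854. In form: [[[x, y, z, turn, grip], ...]]. A call has 1 to 20 rows; each row is the pose to reach, as a shift and turn from the pose commanded when the call began, along the tool's axes at that moment; what a row does not reach only later rows make up. A row lasts 1/12 s, in which the tool goes at most 41.7 mm and 7.16 degrees, less where a joint would pass 70% of its speed; a pose out of reach is approached as far as the arm can. A call with a gripper value outside its range is refused whole. The fingers move at their own pace and stop on an object; the grip force is fixed at half the most. Time passes only in rows, so rows that repeat a pose let the fingers close. It gives the time, the measured TCP pose, the force and the opening at its end, in the units of the state.
- env.get_obs(): the state, without advancing time (a new reading comes with each control period).
- env.capture(name): name is "side" or "top"; returns (picture, depth): 480x640x3 uint8, blue, green, red; 480x640 float32, m along the optical axis (not along the pixel's ray), 0 where there is no reading.
- env.camera_params(name): a dict with "vfov" (degrees; the focal length in pixels is half the picture's height over the tangent of half this angle, whatever the lens; pixels are square), "cx", "cy" (the principal point, pixels), "T" (4x4, takes a point from camera to world coordinates). Camera axes: x right, y down, z forward; pixel columns grow to the right and rows downward; lengths in m; the calibration is good to about 2 mm. A picture is of the moment at which its call begins. camera_params takes no time and is no camera call.
- env.hand_in(): hands the job in, once; it reports no verdict.
Trained networks look in the newest picture that a camera, given by its name, has taken for a name from the list of things; names that differ only in an ending like _2 or _b are one class to them, and where a whole thing is asked for, a point or a joint stands for the part that bears it (a point fixed in the world has none). Each returns a list of dicts, best first, with "p" (0 to 1); they miss things now and then, are a little off and sometimes report something else, mostly with a low value. They report only what shows in the picture. A call takes as long as a camera call. They do not tell look-alikes from the thing itself.
- env.masks_of(thing, camera): "region" (480x640 bool, what is visible of it) and "at" ([column, row] in pixels, amid what is visible of it).
- env.tip_of(thing, camera): "at" ([column, row] in pixels: a listed point, or the origin of a listed thing).
The state is a dict: "t": time; "joint_pos": joint angles; "qd": joint speeds; "joint_torque": joint torques, N m; "eef_pos": TCP position; "ee_rot": TCP orientation; "force": force on the tool from outside, world axes, zero at the start; "torque": the same for the moment, N m; "grip_width": finger opening in m.
Only numpy, scipy, OpenCV 4.12 (cv2) and the standard library are available. Lean on these libraries where they do the work, as an engineer would, in place of code of your own. Each camera call takes 0.05 s, during which the arm holds its last target.

## Working session

There is one attempt and no reset: what is moved stays moved. The work goes in short steps, Python scripts to look and compute and a tool call to move; the robot and the scene stay as the last step left them, time stands still between calls to the robot, and variables do not carry over. Pictures are saved under pics/ and viewed, and the job is handed in when it is done.

Besides the shell and the picture viewer there is one more tool, called after "Emit:" as name(argument=value, ...), one argument or row to a line, values as JSON. apply_moves: Moves the arm, as the interface text tells. Its arguments: {"type":"object","properties":{"moves":{"type":"array"}},"required":["moves"]}

```bash
mkdir -p pics; cat > h.py <<'E'
import numpy as np, cv2
from rig import env
def cam(n):
    c=env.camera_params(n); f=240/np.tan(np.radians(c['vfov'])/2); return f,c['cx'],c['cy'],np.array(c['T'])
def ray(n,px):
    f,cx,cy,T=cam(n); d=T[:3,:3]@np.array([(px[0]-cx)/f,(px[1]-cy)/f,1.]); return T[:3,3],d
def pt(n,px,depth):
    o,d=ray(n,px); return o+d*depth
def atz(n,px,z):
    o,d=ray(n,px); return o+d*(z-o[2])/d[2]
def proj(n,P):
    f,cx,cy,T=cam(n); q=T[:3,:3].T@(np.array(P)-T[:3,3]); return np.array([cx+f*q[0]/q[2],cy+f*q[1]/q[2]])
def tri(pa,pb):
    A=np.zeros((3,3));b=np.zeros(3);R=[]
    for n,px in (pa,pb):
        o,d=ray(n,px); d=d/np.linalg.norm(d); M=np.eye(3)-np.outer(d,d); A+=M;b+=M@o;R.append((o,M))
    X=np.linalg.solve(A,b); return X,[float(np.linalg.norm(M@(X-o))) for o,M in R]
E
python3 - <<'E'
from h import *
np.set_printoptions(precision=4,suppress=True)
print(env.hold_point_z, env.get_obs())
for n in('side','top'):
    im,d=env.capture(n); cv2.imwrite(f'pics/{n}0.png',im); np.save(f'{n}0.npy',d); print(n,cam(n))
    for t in ['lifter','lifter_grip','lifter_tip','notch','lid_hinge','lid_lip']:
        print(t,[(np.round(r['at'],1),round(r['p'],2)) for r in env.tip_of(t,n)])
E
```

```text
0.1547 {'t': 0.0, 'joint_pos': array([-1.2124,  0.2772, -0.0279,  1.268 ,  0.    ,  1.4674]), 'qd': array([ 0.0001,  0.0002, -0.0011, -0.    ,  0.0001,  0.0003]), 'joint_torque': array([ -0.0006, -44.5508,  29.5203,   0.0164,  -0.0001,  -0.    ]), 'eef_pos': array([ 0.2783, -0.5592,  0.4035]), 'ee_rot': array([[ 0.8953,  0.4456, -0.0008],
       [ 0.4456, -0.8953,  0.0022],
       [ 0.0003, -0.0023, -1.    ]]), 'force': array([0.6261, 0.5285, 0.1088]), 'torque': array([ 0.0302,  0.0607, -0.0184]), 'grip_width': 0.08533432115567303}
side (np.float64(436.3996414628821), 326.1891581340323, 240.9254943329779, array([[-0.9994,  0.0002,  0.035 ,  0.5602],
       [-0.0297,  0.5249, -0.8506,  0.5744],
       [-0.0185, -0.8512, -0.5246,  0.5294],
       [ 0.    ,  0.    ,  0.    ,  1.    ]]))
lifter [(array([370.8, 316.7]), 0.96), (array([386.4, 230.2]), 0.88)]
lifter_grip [(array([384.9, 238.2]), 0.89), (array([397.3, 315.5]), 0.79)]
lifter_tip [(array([333. , 303.9]), 0.66), (array([405.2, 218. ]), 0.63)]
notch [(array([331.5, 255.9]), 0.74)]
lid_hinge [(array([276.5, 251.2]), 0.91)]
lid_lip [(array([334.3, 249.7]), 0.95)]
top (np.float64(624.5292338863009), 320.84675610872927, 240.47995433736267, array([[-0.0235, -0.9895,  0.1426,  0.4843],
       [-0.9997,  0.0229, -0.0059, -0.2072],
       [ 0.0025, -0.1427, -0.9898,  1.0701],
       [ 0.    ,  0.    ,  0.    ,  1.    ]]))
lifter [(array([209.7, 323.5]), 0.78), (array([383.3, 356.2]), 0.69)]
lifter_grip [(array([365.3, 343.1]), 0.94), (array([204.1, 346. ]), 0.92)]
lifter_tip [(array([425.6, 379.1]), 0.76), (array([221.4, 274.2]), 0.71)]
notch [(array([283.5, 270.6]), 0.97)]
lid_hinge [(array([282.5, 205.7]), 0.79)]
lid_lip [(array([283.8, 270.1]), 0.72), (array([218.7, 277. ]), 0.69)]
```

View pics/side0.png

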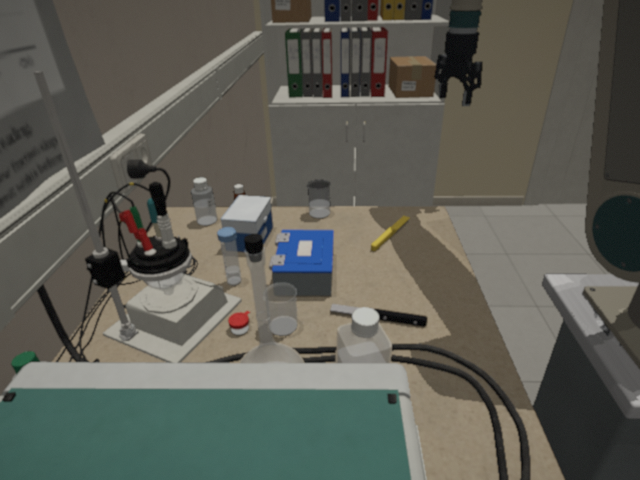

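View pics/top0.png

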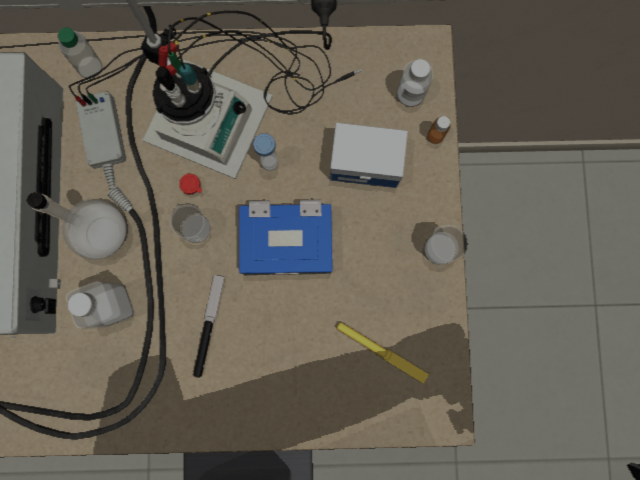

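```bash
python3 - <<'E'
from h import *
np.set_printoptions(precision=4,suppress=True)
s=cv2.imread('pics/side0.png');t=cv2.imread('pics/top0.png')
a=cv2.resize(t[170:390,160:340],None,fx=2.6,fy=2.6,interpolation=cv2.INTER_CUBIC)
cv2.imwrite('pics/c_top.png',a)
cv2.imwrite('pics/c_side.png',cv2.resize(s[210:345,210:440],None,fx=3.4,fy=3.4,interpolation=cv2.INTER_CUBIC))
for nm,a,b in [('grip',(397.3,315.5),(204.1,346)),('tip',(333,303.9),(221.4,274.2)),('lifter',(370.8,316.7),(209.7,323.5)),('notch',(331.5,255.9),(283.5,270.6)),('hinge',(276.5,251.2),(282.5,205.7)),('lip',(334.3,249.7),(283.8,270.1))]:
    print(nm,*tri(('side',a),('top',b)))
print('atz grip',atz('top',(204.1,346),.009),'tip',atz('top',(221.4,274.2),.009),'notch',atz('top',(283.5,270.6),.049),'hinge',atz('top',(282.5,205.7),.056),'lip',atz('top',(283.8,270.1),.056))
env.capture('top')
for th in ['lifter','sample_box','lid','beaker_50','beaker_100','tube_clear','sample_cup_red']:
    rs=env.masks_of(th,'top')
    for r in rs[:2]:
        m=r['region'].astype(np.uint8); c=cv2.findContours(m,0,2)[0]
        c=max(c,key=cv2.contourArea); rc=cv2.minAreaRect(c); print(th,round(r['p'],2),rc,m.sum())
        if th in('lifter','lid'): 
            for q in cv2.boxPoints(rc): print('   ',q,atz('top',q,.009 if th=='lifter' else .06))
E
```

```text
grip [ 0.4626 -0.0143  0.0121] [0.0006818598201251934, 0.000681859820125309]
tip [ 0.5792 -0.0434  0.0138] [0.0035325493488003222, 0.0035325493488001904]
lifter [ 0.5041 -0.0221  0.0017] [0.003583754096209058, 0.0035837540962089334]
notch [ 0.5816 -0.1507  0.0474] [0.0015403383148103946, 0.001540338314810369]
hinge [ 0.6896 -0.1513  0.0579] [6.189158331084061e-05, 6.189158331094628e-05]
lip [ 0.5785 -0.1519  0.0617] [0.004099998960217813, 0.004099998960217762]
atz grip [ 0.4632 -0.0138  0.009 ] tip [ 0.5832 -0.0428  0.009 ] notch [ 0.583  -0.1508  0.049 ] hinge [ 0.69   -0.1512  0.056 ] lip [ 0.5831 -0.1517  0.056 ]
lifter 0.72 ((207.56236267089844, 326.3289489746094), (10.91855525970459, 104.34431457519531), 11.888657569885254) 1029
    [191.4722 376.2574] [0.4141 0.0071 0.009 ]
    [212.9682 274.1512] [ 0.5836 -0.0285  0.009 ]
    [223.6526 276.4005] [ 0.5793 -0.0467  0.009 ]
    [202.1565 378.5067] [ 0.41   -0.0107  0.009 ]
lifter 0.59 ((380.76470947265625, 352.058837890625), (103.92814636230469, 12.347899436950684), 30.963756561279297) 1111
    [333.0294 330.6177] [ 0.4837 -0.230
[... 526 characters left out ...]
0.06  ]
    [330.5526 202.4991] [ 0.6928 -0.2306  0.06  ]
    [331.7637 271.5305] [ 0.5786 -0.2297  0.06  ]
    [239.0203 273.1575] [ 0.5794 -0.0793  0.06  ]
beaker_50 0.92 ((445.5, 244.5), (39.0, 43.0), 90.0) 1359
beaker_50 0.64 ((190.2388458251953, 222.81207275390625), (41.899566650390625, 33.28022384643555), 28.610458374023438) 1143
beaker_100 0.92 ((445.5, 244.5), (39.0, 43.0), 90.0) 1359
beaker_100 0.64 ((190.2388458251953, 222.81207275390625), (41.899566650390625, 33.28022384643555), 28.610458374023438) 1143
tube_clear 0.88 ((266.9000244140625, 151.30001831054688), (37.11872863769531, 21.0190372467041), 63.43495178222656) 635
sample_cup_red 0.82 ((189.5, 184.0), (20.0, 21.0), 90.0) 359
```

View pics/c_top.png

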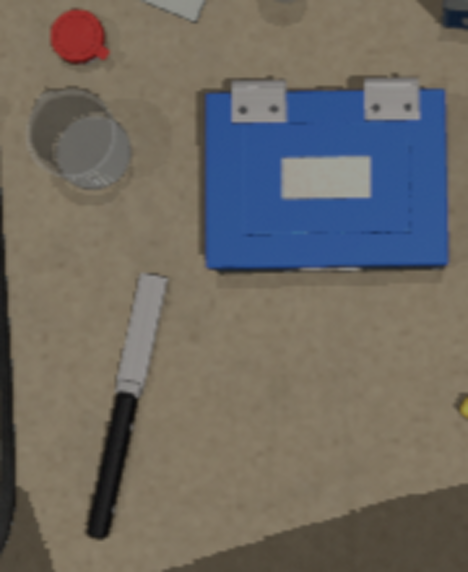

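View pics/c_side.png

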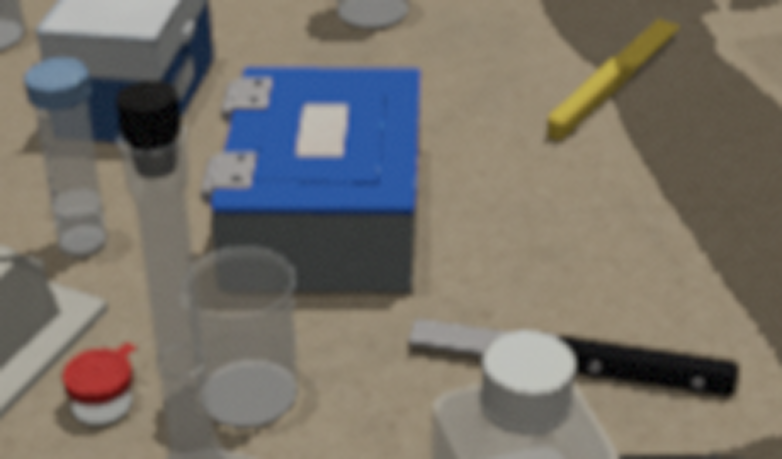

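The black lifter is at top (204,346) and side (397,315). The yellow look-alike is at top (365,343), and the close crops confirm the black-handled one. I'll move above its grip point with a -141° turn, which keeps joint 6 in range.

Emit:
apply_moves(
  moves=[
    [[0.41, -0.405, 0.1, -141, 0.045], [0.41, -0.405, 0.1, -141, 0.045], [0.41, -0.405, 0.1, -141, 0.045], [0.41, -0.405, 0.1, -141, 0.045], [0.41, -0.405, 0.1, -141, 0.045], [0.41, -0.405, 0.1, -141, 0.045], [0.41, -0.405, 0.1, -141, 0.045], [0.41, -0.405, 0.1, -141, 0.045], [0.41, -0.405, 0.1, -141, 0.045], [0.41, -0.405, 0.1, -141, 0.045], [0.41, -0.405, 0.1, -141, 0.045], [0.41, -0.405, 0.1, -141, 0.045], [0.41, -0.405, 0.1, -141, 0.045], [0.41, -0.405, 0.1, -141, 0.045], [0.41, -0.405, 0.1, -141, 0.045], [0.41, -0.405, 0.1, -141, 0.045], [0.41, -0.405, 0.1, -141, 0.045], [0.41, -0.405, 0.1, -141, 0.045], [0.41, -0.405, 0.1, -141, 0.045], [0.41, -0.405, 0.1, -141, 0.045]],
  ],
)

```text
t: 2.77
eef_pos: [0.4652, -0.0141, 0.3049]
ee_rot: [[-0.977, 0.211, 0.0], [0.211, 0.977, -0.0], [-0.0, 0.0, -1.0]]
force: [-0.5, 0.2, 0.0]
grip_width: 0.0448
```

```bash
python3 - <<'E'
from h import *
np.set_printoptions(precision=4,suppress=True)
for n in('side','top'):
    im,d=env.capture(n); cv2.imwrite(f'pics/{n}1.png',im)
    print(n,[(np.round(r['at'],1),round(r['p'],2)) for r in env.tip_of('lifter_tip',n)])
s=cv2.imread('pics/side1.png')
cv2.imwrite('pics/c1.png',cv2.resize(s[150:400,270:500],None,fx=2.3,fy=2.3,interpolation=cv2.INTER_CUBIC))
for u in (215.3,216.5,218.5): print(atz('top',(u,276),.0105))
print(proj('top',[.465,-.0138,.018]),proj('side',[.465,-.0138,.018]))
E
```

```text
side []
top [(array([220.8, 278.5]), 0.83)]
[ 0.5802 -0.0327  0.0105]
[ 0.5801 -0.0347  0.0105]
[ 0.5801 -0.0381  0.0105]
[203.1283 345.0551] [395.7946 313.0995]
```

View pics/c1.png

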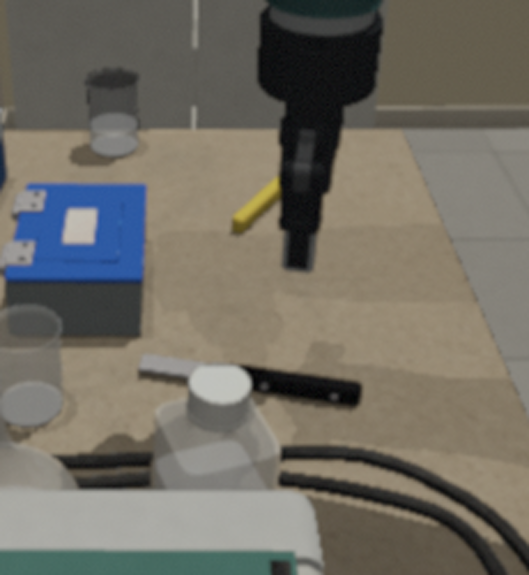

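View pics/top1.png

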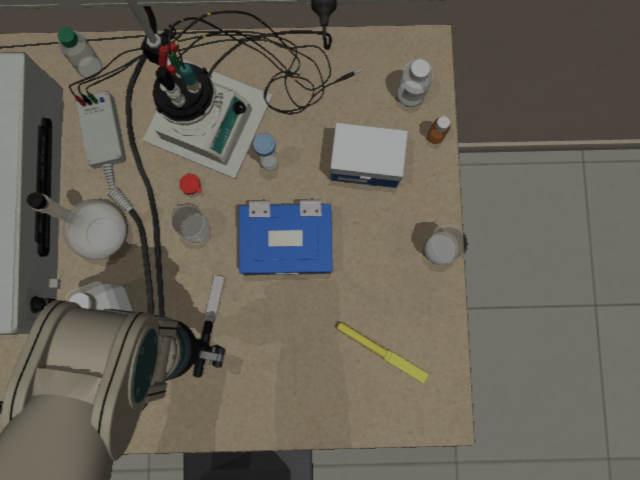

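Emit:
apply_moves(
  moves=[
    [[0, 0, 0.03, 0, 0.045], [0, 0, 0.07, 0, 0.045], [0, 0, 0.1, 0, 0.045], [0, 0, 0.12, 0, 0.045], [0, 0, 0.128, 0, 0.045], [0, 0, 0.128, 0, 0.045], [0, 0, 0.128, 0, 0.045]],
  ],
)

```text
t: 3.55
eef_pos: [0.4655, -0.0144, 0.1771]
ee_rot: [[-0.976, 0.218, 0.0], [0.218, 0.976, -0.0], [-0.0, 0.0, -1.0]]
force: [0.1, 0.0, -0.3]
grip_width: 0.0446
```

```bash
python3 - <<'E'
from h import *
for n in('side','top'):
    im,d=env.capture(n)
    c=im[200:360,300:480] if n=='side' else im[250:400,140:300]
    cv2.imwrite(f'pics/c2{n}.png',cv2.resize(c,None,fx=3.5,fy=3.5,interpolation=cv2.INTER_CUBIC))
o=env.get_obs();print(o['eef_pos'],o['force'])
E
```

```text
[ 0.46634717 -0.01451115  0.17827941] [ 0.86738576  0.80566814 -0.3089253 ]
```

View pics/c2side.png

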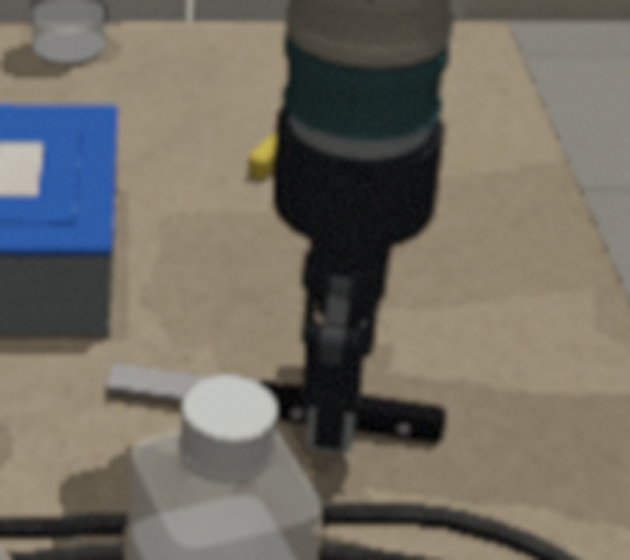

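View pics/c2top.png

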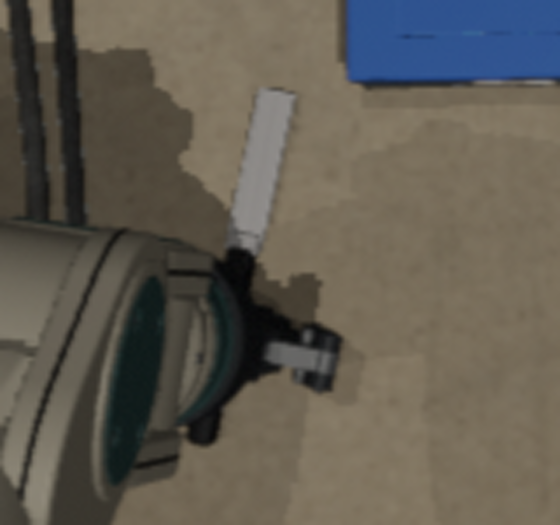

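The fingers straddle the handle: in the side crop the front finger is at (330,425), about mid-handle. Now close.

Emit:
apply_moves(
  moves=[
    [[0, 0, 0, 0, 0.0], [0, 0, 0, 0, 0.0], [0, 0, 0, 0, 0.0], [0, 0, 0, 0, 0.0], [0, 0, 0, 0, 0.0], [0, 0, 0, 0, 0.0], [0, 0, 0, 0, 0.0], [0, 0, 0, 0, 0.0]],
  ],
)

```text
t: 4.32
eef_pos: [0.4659, -0.0144, 0.1781]
ee_rot: [[-0.976, 0.217, 0.003], [0.217, 0.976, -0.0], [-0.003, 0.0, -1.0]]
force: [-1.3, 0.4, 6.4]
grip_width: 0.0123
```

Emit:
apply_moves(
  moves=[
    [[0, 0, -0.03, 0, 0.0], [0, 0, -0.06, 0, 0.0], [0.01, 0, -0.08, 0, 0.0], [0.01, -0.03, -0.08, -3, 0.0], [0.01, -0.07, -0.08, -7, 0.0], [0.01, -0.11, -0.08, -11, 0.0], [0.01, -0.135, -0.08, -13, 0.0], [0.01, -0.143, -0.08, -13, 0.0], [0.01, -0.143, -0.08, -13, 0.0], [0.01, -0.143, -0.08, -13, 0.0]],
  ],
)

```text
t: 5.15
eef_pos: [0.424, -0.1515, 0.2567]
ee_rot: [[-1.0, -0.006, -0.0], [-0.006, 1.0, 0.001], [0.0, 0.001, -1.0]]
force: [0.0, -0.3, -1.0]
grip_width: 0.0126
```

```bash
python3 - <<'E'
from h import *
np.set_printoptions(precision=4,suppress=True)
for n in('side','top'):
    im,d=env.capture(n)
    np.save(f'{n}3.npy',d)
    cv2.imwrite(f'pics/{n}3.png',im)
    c=im[190:330,240:450] if n=='side' else im[190:380,190:350]
    cv2.imwrite(f'pics/c3{n}.png',cv2.resize(c,None,fx=3,fy=3,interpolation=cv2.INTER_CUBIC))
    for t in ['lifter_tip','notch','lid_hinge','lid_lip']:
        print(n,t,[(np.round(r['at'],1),round(r['p'],2)) for r in env.tip_of(t,n)])
o=env.get_obs();print(o['eef_pos'],o['ee_rot'],o['force'],o['grip_width'])
g=o['eef_pos'];P=[g[0]+.117,g[1],g[2]-.169];print(P,proj('side',P),proj('top',P))
E
```

```text
side lifter_tip [(array([404.9, 215.2]), 0.81), (array([353.9, 236.6]), 0.7)]
side notch [(array([331. , 252.9]), 0.72), (array([351.6, 235.7]), 0.66)]
side lid_hinge [(array([276.3, 249.4]), 0.71)]
side lid_lip [(array([335.2, 250.9]), 0.89)]
top lifter_tip [(array([282.1, 293.3]), 0.92), (array([423.1, 380.5]), 0.7)]
top notch [(array([283.8, 270.8]), 0.89)]
top lid_hinge [(array([283.8, 207.1]), 0.61)]
top lid_lip [(array([285.1, 270.3]), 0.79)]
[ 0.4243 -0.1513  0.2567] [[-1.     -0.0088 -0.0001]
 [-0.0088  1.      0.0001]
 [ 0.0001  0.0001 -1.    ]] [ 0.0154 -0.1177 -1.7848] 0.012520762746425426
[np.float64(0.5413446852495735), np.float64(-0.151306861062751), np.float64(0.08767121859723939)] [351.1696 238.4032] [282.8124 294.6914]
```

View pics/c3side.png

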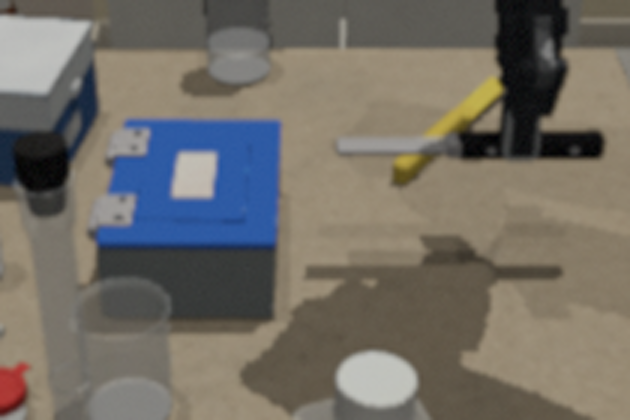

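View pics/c3top.png

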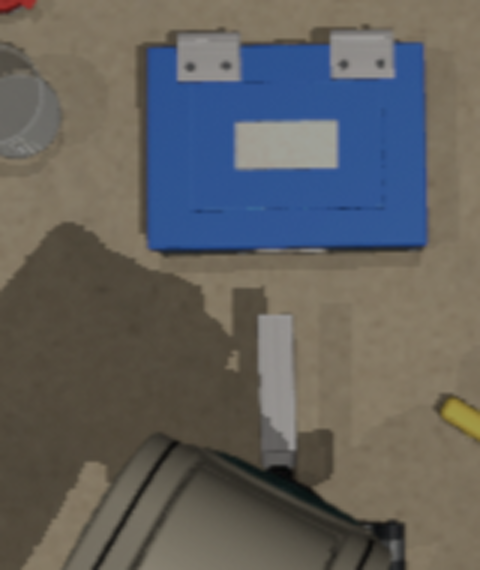

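```bash
python3 - <<'E'
from h import *
np.set_printoptions(precision=4,suppress=True)
print('tip',tri(('side',(352.5,238.7)),('top',(281.7,295.3))), tri(('side',(353.9,236.6)),('top',(282.1,293.3))))
# lid front top corners: pixel in crops
for c in [(281,121),(275,243)]: print('lid corner side z.062',atz('side',(240+c[0]/3,190+c[1]/3),.062))
for c in [(148,247),(426,246),(424,43),(148,43)]: print('top',atz('top',(190+c[0]/3,190+c[1]/3),.062))
d=np.load('top3.npy')
for p in [(283,250),(255,250),(315,250),(281,300),(281,310),(281,320),(281,330),(260,310)]: print(p,pt('top',p,d[p[1],p[0]]))
E
```

```text
tip (array([ 0.5396, -0.1495,  0.0882]), [0.0008003698426807152, 0.000800369842680894]) (array([ 0.5397, -0.1503,  0.0927]), [0.0035568962438047398, 0.003556896243804711])
lid corner side z.062 [ 0.5768 -0.2265  0.062 ]
lid corner side z.062 [ 0.5782 -0.0784  0.062 ]
top [ 0.5806 -0.08    0.062 ]
top [ 0.5776 -0.23    0.062 ]
top [ 0.6893 -0.2318  0.062 ]
top [ 0.6927 -0.0806  0.062 ]
(283, 250) [ 0.6152 -0.1513  0.0638]
(255, 250) [ 0.6164 -0.1057  0.062 ]
(315, 250) [ 0.614  -0.2033  0.0634]
(281, 300) [ 0.5331 -0.1484  0.0886]
(281, 310) [ 0.5175 -0.1481  0.0872]
(281, 320) [ 0.502  -0.1481  0.0903]
(281, 330) [ 0.4866 -0.1477  0.088 ]
(260, 310) [ 0.5214 -0.1069 -0.002 ]
```

Emit:
apply_moves(
  moves=[
    [[0, -0.003, 0.02, 1.4, 0.0], [0, -0.003, 0.035, 1.4, 0.0], [0, -0.003, 0.039, 1.4, 0.0], [0, -0.003, 0.039, 1.4, 0.0], [-0.01, -0.003, 0.039, 1.4, 0.0], [-0.015, -0.003, 0.039, 1.4, 0.0], [-0.015, -0.003, 0.039, 1.4, 0.0]],
  ],
)

```text
t: 6.23
eef_pos: [0.4417, -0.1553, 0.2191]
ee_rot: [[-1.0, 0.016, 0.004], [0.016, 1.0, -0.002], [-0.004, -0.002, -1.0]]
force: [0.3, -0.7, -1.0]
grip_width: 0.0121
```

```bash
python3 - <<'E'
from h import *
np.set_printoptions(precision=4,suppress=True)
for n in('side','top'):
    im,d=env.capture(n)
    np.save(f'{n}4.npy',d)
    c=im[190:330,240:450] if n=='side' else im[190:380,190:350]
    cv2.imwrite(f'pics/c4{n}.png',cv2.resize(c,None,fx=3,fy=3,interpolation=cv2.INTER_CUBIC))
o=env.get_obs();print(o['eef_pos'],o['ee_rot'],o['force'],o['grip_width'])
d=np.load('top4.npy')
for p in [(282,288),(282,292),(282,296),(282,304),(282,312),(282,320)]: print(p,pt('top',p,d[p[1],p[0]]))
E
```

```text
[ 0.4403 -0.1549  0.2186] [[-0.9999  0.0159  0.0017]
 [ 0.0159  0.9999 -0.0009]
 [-0.0017 -0.0009 -1.    ]] [ 0.2804 -0.2332 -1.1265] 0.012394712792623075
(282, 288) [ 0.5543 -0.1482  0.0528]
(282, 292) [ 0.5478 -0.148   0.0524]
(282, 296) [ 0.5413 -0.1479  0.052 ]
(282, 304) [ 0.5285 -0.1476  0.049 ]
(282, 312) [ 0.5154 -0.1477  0.0541]
(282, 320) [ 0.5026 -0.1472  0.05  ]
```

View pics/c4side.png

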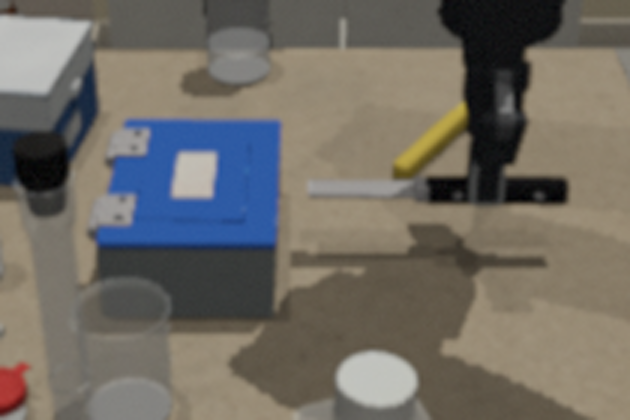

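View pics/c4top.png

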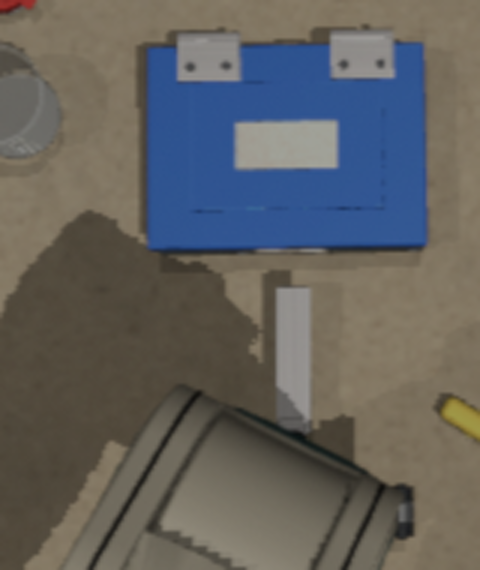

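Emit:
apply_moves(
  moves=[
    [[-0.01, 0, 0.001, 0, 0.0], [-0.02, 0, 0.001, 0, 0.0], [-0.03, 0, 0.001, 0, 0.0], [-0.04, 0, 0.001, 0, 0.0], [-0.05, 0, 0.001, 0, 0.0], [-0.058, 0, 0.001, 0, 0.0], [-0.063, 0, 0.001, 0, 0.0], [-0.063, 0, 0.001, 0, 0.0], [-0.063, 0, 0.001, 0, 0.0]],
  ],
)

```text
t: 7.08
eef_pos: [0.5024, -0.1555, 0.2165]
ee_rot: [[-1.0, 0.016, -0.001], [0.016, 1.0, 0.0], [0.001, 0.0, -1.0]]
force: [-0.4, -0.8, -2.0]
grip_width: 0.0121
```

```bash
python3 - <<'E'
from h import *
np.set_printoptions(precision=4,suppress=True)
for n in('side','top'):
    im,d=env.capture(n)
    c=im[190:330,240:450] if n=='side' else im[190:380,190:350]
    cv2.imwrite(f'pics/c5{n}.png',cv2.resize(c,None,fx=3,fy=3,interpolation=cv2.INTER_CUBIC))
o=env.get_obs();print(o['eef_pos'],o['ee_rot'],o['force'],o['torque'],o['grip_width'])
E
```

```text
[ 0.5017 -0.1554  0.2164] [[-0.9999  0.0165 -0.0011]
 [ 0.0165  0.9999  0.0004]
 [ 0.0011  0.0004 -1.    ]] [-1.2102 -0.8602 -1.2289] [ 0.0444  0.0158 -0.017 ] 0.012037772777387648
```

View pics/c5side.png

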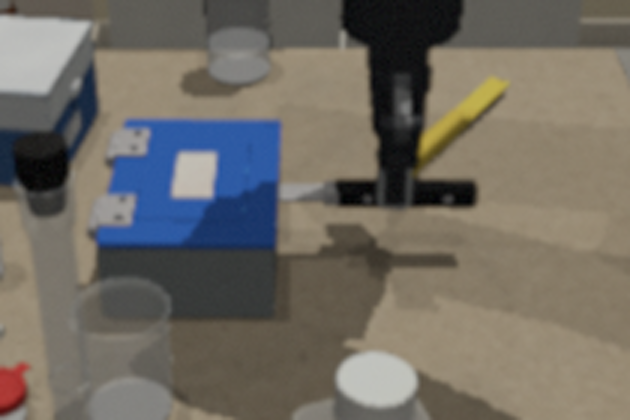

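View pics/c5top.png

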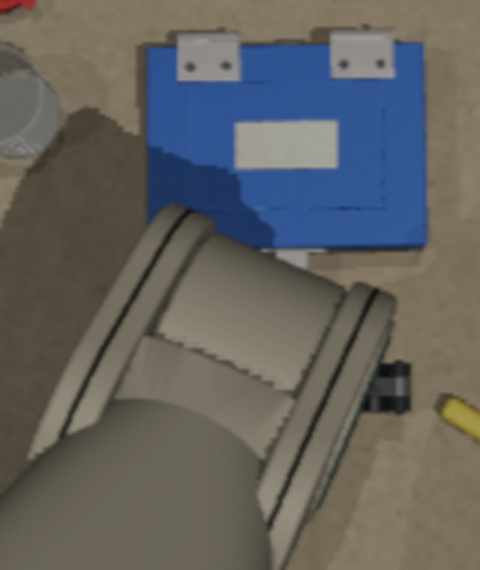

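Emit:
apply_moves(
  moves=[
    [[0, 0, -0.005, 0, 0.0], [0, 0, -0.01, 0, 0.0], [0, 0, -0.015, 0, 0.0], [-0.001, 0, -0.02, 0, 0.0], [-0.001, 0, -0.025, 0, 0.0], [-0.002, 0, -0.03, 0, 0.0], [-0.002, 0, -0.035, 0, 0.0], [-0.003, 0, -0.04, 0, 0.0], [-0.003, 0, -0.045, 0, 0.0], [-0.004, 0, -0.05, 0, 0.0], [-0.004, 0, -0.055, 0, 0.0], [-0.005, 0, -0.06, 0, 0.0], [-0.005, 0, -0.06, 0, 0.0], [-0.005, 0, -0.06, 0, 0.0]],
  ],
)

```text
t: 8.35
eef_pos: [0.5072, -0.1557, 0.2771]
ee_rot: [[-1.0, 0.016, -0.0], [0.016, 1.0, -0.0], [0.0, -0.0, -1.0]]
force: [-1.8, 0.4, -2.3]
grip_width: 0.0123
```

```bash
cat > look.py <<'E'
from h import *
import sys
np.set_printoptions(precision=4,suppress=True)
k=sys.argv[1]
for n in('side','top'):
    im,d=env.capture(n); np.save(f'{n}{k}.npy',d)
    c=im[170:330,240:450] if n=='side' else im[170:360,190:350]
    cv2.imwrite(f'pics/c{k}{n}.png',cv2.resize(c,None,fx=3,fy=3,interpolation=cv2.INTER_CUBIC))
    cv2.imwrite(f'pics/f{k}{n}.png',im)
    print(n,'lip',[(np.round(r['at'],1),round(r['p'],2)) for r in env.tip_of('lid_lip',n)])
    # plane fit of blue pixels from depth
    f,cx,cy,T=cam(n); b=im.astype(int)
    m=(b[...,0]>b[...,2]+50)&(b[...,0]>b[...,1]+30)&(d>0)
    m=cv2.erode(m.astype(np.uint8),np.ones((3,3)))>0
    v,u=np.nonzero(m); D=d[v,u]
    P=(T[:3,:3]@np.vstack([(u-cx)/f*D,(v-cy)/f*D,D])).T+T[:3,3]
    P=P[(abs(P[:,1]+.154)<.085)&(P[:,0]>.56)&(P[:,0]<.72)&(P[:,2]>.05)]
    for _ in range(4):
        c0=P.mean(0); nn=np.linalg.svd(P-c0,full_matrices=False)[2][2]; nn*=np.sign(nn[2]); r=abs((P-c0)@nn); P=P[r<max(2*np.median(r),.002)]
    print(n,len(P),'normal',nn,'angle',np.degrees(np.arctan2(-nn[0]*-1 if False else abs(nn[0]),nn[2])),'sig',r.std(),'c',c0,'xrange',P[:,0].min(),P[:,0].max(),P[:,2].min(),P[:,2].max())
o=env.get_obs();print(o['t'],o['eef_pos'],o['ee_rot'][:,2],o['force'],o['torque'],o['grip_width'])
E
python3 look.py 6
```

```text
side lip [(array([319.8, 219.5]), 0.83)]
side 911 normal [0.6165 0.0003 0.7873] angle 38.064127516838354 sig 0.0003721361508069516 c [ 0.6385 -0.1385  0.1056] xrange 0.6049417001595688 0.6882312679253731 0.06548248354216374 0.13133782006532524
top lip [(array([279.9, 251.9]), 0.58)]
top 2778 normal [ 0.6083 -0.0048  0.7937] angle 37.47034111673496 sig 0.0005378652469749575 c [ 0.6431 -0.1574  0.1015] xrange 0.6049787054950694 0.6914253442889262 0.06264572576045602 0.13200501467429482
8.55 [ 0.5069 -0.1556  0.2764] [-0.001   0.0001 -1.    ] [-1.3652 -0.3308 -2.3954] [-0.074   0.4577  0.0164] 0.012027981429544475
```

View pics/c6side.png

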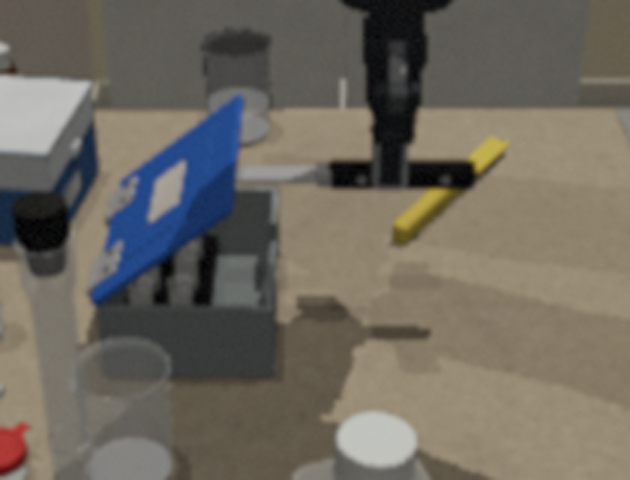

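View pics/c6top.png

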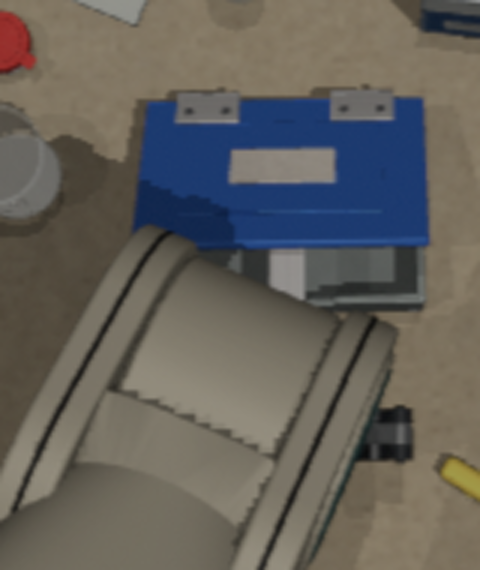

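Emit:
apply_moves(
  moves=[
    [[0, 0, -0.004, 0, 0.0], [0, 0, -0.008, 0, 0.0], [0, 0, -0.012, 0, 0.0], [0, 0, -0.014, 0, 0.0], [0, 0, -0.014, 0, 0.0], [0, 0, -0.014, 0, 0.0], [0, 0, -0.014, 0, 0.0]],
  ],
)

```text
t: 9.13
eef_pos: [0.5072, -0.1557, 0.2908]
ee_rot: [[-1.0, 0.017, -0.0], [0.017, 1.0, -0.0], [0.0, -0.0, -1.0]]
force: [-0.8, -0.5, -2.4]
grip_width: 0.0125
```

```bash
python3 look.py 7
```

```text
side lip [(array([317.1, 217.9]), 0.91), (array([320.6, 216.1]), 0.33)]
side 755 normal [ 0.7013 -0.0002  0.7128] angle 44.53438610709939 sig 0.0003507473373376899 c [ 0.6432 -0.1361  0.1121] xrange 0.6131775035682023 0.688778659804511 0.0662034936847497 0.14078050254150942
top lip [(array([280.2, 247.2]), 0.96)]
top 2612 normal [ 0.7016 -0.0052  0.7125] angle 44.55841912324837 sig 0.0005061338396162891 c [ 0.647  -0.1566  0.1089] xrange 0.6131679455748354 0.6915383814580305 0.06341686386387413 0.14289925639443246
9.3333 [ 0.5071 -0.1557  0.2906] [-0.0005 -0.0001 -1.    ] [-2.058  -0.7884 -0.854 ] [-0.1181  0.2939 -0.0901] 0.012082402572615912
```

View pics/c7side.png

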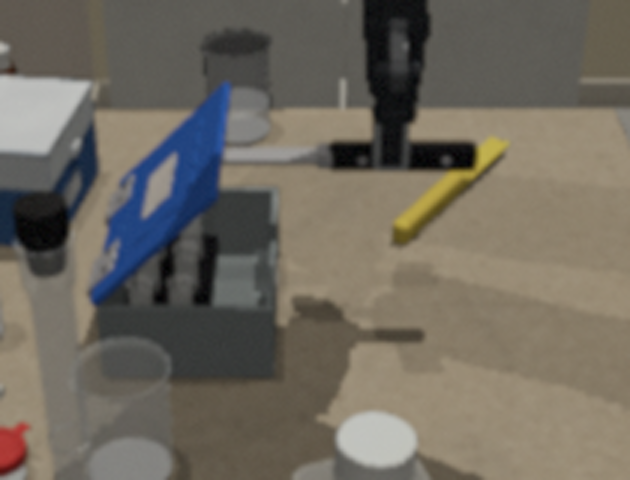

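Emit:
apply_moves(
  moves=[
    [[0, 0, -0.001, 0, 0.0], [0, 0, -0.001, 0, 0.0], [0, 0, -0.001, 0, 0.0], [0, 0, -0.001, 0, 0.0], [0, 0, -0.001, 0, 0.0], [0, 0, -0.001, 0, 0.0], [0, 0, -0.001, 0, 0.0], [0, 0, -0.001, 0, 0.0], [0, 0, -0.001, 0, 0.0], [0, 0, -0.001, 0, 0.0], [0, 0, -0.001, 0, 0.0], [0, 0, -0.001, 0, 0.0]],
  ],
)

```text
t: 10.33
eef_pos: [0.5073, -0.1557, 0.2917]
ee_rot: [[-1.0, 0.016, -0.0], [0.016, 1.0, 0.0], [0.0, 0.0, -1.0]]
force: [-1.0, -0.1, -2.3]
grip_width: 0.0124
```

```bash
python3 look.py 8
```

```text
side lip [(array([316.5, 216.7]), 0.64), (array([348.2, 227.3]), 0.29)]
side 740 normal [0.7052 0.0003 0.709 ] angle 44.849070267126386 sig 0.0003526778248934629 c [ 0.6435 -0.1347  0.1123] xrange 0.6135157267590496 0.6887371504774038 0.06635749825847609 0.14102882749348272
top lip [(array([281.1, 246.8]), 0.56)]
top 2572 normal [ 0.7046 -0.0048  0.7096] angle 44.80050399213204 sig 0.0005176075507102118 c [ 0.647  -0.1562  0.1095] xrange 0.6141476593413089 0.6915568300384736 0.06275298413470409 0.14247016671551704
10.5333 [ 0.5073 -0.1557  0.2917] [-0.      0.0001 -1.    ] [-0.1319  0.1494 -2.7921] [-0.0162  0.2525 -0.0101] 0.012513478836108977
```

View pics/f8top.png

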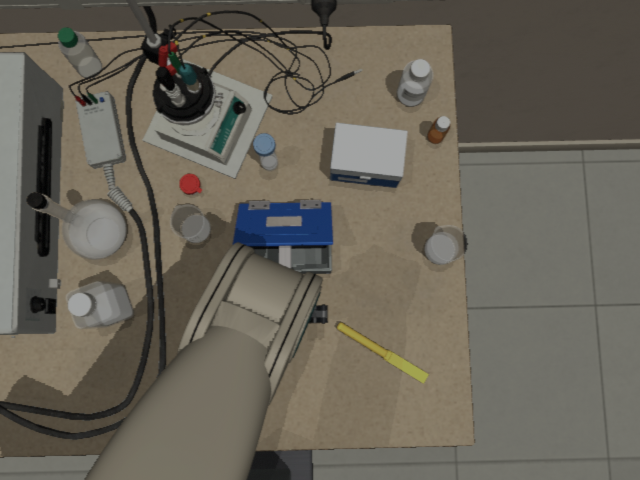

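View pics/f8side.png

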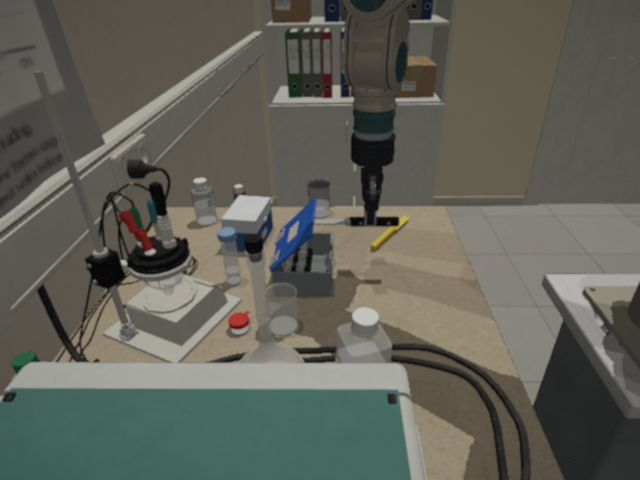

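The lid stands at 44.8° in both views. The blade is under it at side pixel (320,220), and the gripper and wrist are clear of it. The beakers (195,225) and (442,247), tube (265,150) and red cup (190,184) in the top view have not moved. Handing in.

```bash
python3 -c "
from rig import env
print(env.hand_in()); o=env.get_obs(); print(o['t'],o['eef_pos'],o['grip_width'])"
```

```text
the job is handed in; nothing more can be done
None
the job is handed in; nothing more can be done
```

The lid is held open at about 45° on the lifter blade, and I handed the job in at about 10.5 s. I gripped the black-handled lifter, pushed its blade about 40 mm into the notch, and raised it about 75 mm.

**Last checks before handing in:**
- **Lid angle:** depth plane fits gave 44.85° (side) and 44.80° (top). It was 44.5° before the last 1 mm lift and about a second's hold.
- **Grip:** the fingers still hold the handle, reading 12.5 mm on its 14 mm width. The lifter is level, about 0.12 m above the bench.
- **Forces:** wrist force readings stayed below 7 N. The highest was 6.4 N as the jaws closed on the handle.
- **Bystanders:** the beakers, tube and red cup look unmoved in the top view. The gripper and arm look clear of the lid in the side view, but the arm hides part of it in the top view.

**Disagreements:** the networks' lifter-tip points were up to about 4 mm off the crops, so I used positions read from the crops and the depth images instead. No check failed.

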